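# Jam the wedge in the gluing press

### The arm

A 6-joint arm with a two-finger parallel gripper is mounted at the origin on the work surface. World frame = base frame: x ahead of the robot, y to its left, z up, the work surface at z = 0. Lengths are in mm, angles in rad, forces in N, time in s.
With the tool pointing down it reaches from about 275 to 825 mm from the base axis. Payload 5.2 kg.
Tool frame: the origin (TCP) lies midway between the tips of the shut fingers; the grasp point (between the pads) lies 19 mm behind it; z points along the fingers, x is the direction in which the jaws open and shut, and the axes are right-handed (so a half turn about z gives the same grasp; the last joint's range is limited). The gripper opens to 93 mm and grips with 3 to 60 N. Pads are 15 mm wide; open, the fingers measure 128 mm over their backs; the gripper's body (75 mm by 188 mm) begins 65 mm behind the grasp point.
Start: joints at [-1.435, 0.259, 1.535, -0, 1.348, -0.203], TCP at [182.816, -518.732, 218.653] pointing down, gripper open.
Joint ranges: [-3.14, 3.14], [-0.91, 2.08], [0.19, 2.58], [-1.22, 4.36], [0.22, 2.71], [-3.12, 3.12]. Speed limits (rad/s): [2.57, 2.57, 3.14, 3.14, 3.14, 3.14].

### API

Orientations are given as a rotation vector (axis times angle).
In Python, from workcell import arm gives the robot as it stands.
- The arm moves only by the tool jog_arm, never from a script. Its argument "targets" is a list of rows, each an object of numbers: "dx", "dy", "dz": the shift along the world's x, y, z in m; "rx", "ry", "rz": the turn, a rotation vector about the world's x, y, z in degrees. In form: [{"dx": .., "dy": .., "dz": .., "rx": .., "ry": .., "rz": ..}, ...]. A call has 1 to 20 rows; each row is the pose to reach, as a shift and turn from the pose commanded when the call began; what a row does not reach only later rows make up. A row lasts 1/8 s, in which the tool goes at most 62.5 mm and 10.7 degrees, less where a joint would pass 70% of its speed; a pose out of reach is approached as far as the arm can. A call with a gripper value outside its range is refused whole. "hand" is the gripper command: -1 is shut, 1 is fully open, values between are in proportion, set as the call begins (left out, the last holds). The fingers move at their own pace and stop on an object; "newtons" is the grip in N (left out, the last holds). Time passes only in rows, so rows that repeat a pose let the fingers close. It gives the time, the measured TCP pose, the force and the opening at its end, in the units of the state.
- arm.read_state(): the state, without advancing time (a new reading comes with each control period).
- arm.snapshot(name): name is "scene" or "top" or "wrist"; returns the picture (400x640x3 uint8, blue, green, red); there is no depth.
- arm.get_calibration(name): a dict with "mtx" (3x3 intrinsics, pixels), "k1" (the pictures are not rectified: a ray, as slopes to the right and down, at radius r is drawn at 1 + k1 r^2 times it, then the intrinsics apply), "xyz" and "rotation" of the camera in the world. Camera axes: x right, y down, z forward; pixel columns grow to the right and rows downward; lengths in mm; the calibration is good to about 2 mm. A picture is of the moment at which its call begins: read the wrist's pose just before it. get_calibration takes no time and is no camera call; for the wrist camera it gives the pose at the moment of the call.
- arm.sign_off(): hands the job in, once; it reports no verdict.
The state is a dict: "t": time; "qpos": joint angles; "dq": joint speeds; "joint_torque": joint torques, N m; "ee_pos": TCP position; "tcp_rot": TCP orientation; "ft_force": force on the tool from outside, world axes, zero at the start; "moment": the same for the moment, N m; "width": finger opening in mm.
Only numpy, scipy, OpenCV 4.12 (cv2) and the standard library are available. Lean on these libraries where they do the work, as an engineer would, in place of code of your own. Each camera call takes 0.05 s, during which the arm holds its last target.

### The job

A freshly glued white panel lies in the small wedge press. Pick up the wooden wedge and push it, thin end first and flat side down, in under the press's bar between the two guide strips until it jams tight and clamps the panel by itself. Push firmly but do not force it, or the glue is squeezed out: a push of 15 to 20 N is right. Leave the other things on the table where they are, and let go.

Things in the scene. Friction and masses are not known exactly. Their poses are not given: they have to be found in the camera images.
- press: Gluing press, fixed to the table (sizes in mm). Origin on the table top, straight under the middle of the bar's near lower edge; z up, x level, the way the wedge goes in (roughly away from the robot), y left. Plywood base 250 (x -125 to 125) by 180 by 18 high. Stacked on it: white glued panel, dark springy pad, and a flat pressing board 220 (x -110 to 110) by 130, 10 thick.
- lane (a point): Point fixed on the press, 54 straight above its origin, same axes. The pressing board's real top is 51 to 57 above the table (panels differ, not known beforehand); the gap under the bar is 11 to 21. Two guide strips on the board, 8 high, x -15 to 95, leave a lane 48 wide centred on y 0. The board yields straight down, about 1 mm per 20 N after the first 2.5 N.
- bar: Fixed wooden bar across the lane. Origin and axes as the press. x 0 to 40, y -90 to 90, 26 high, underside 68 to 72 above the table (its setting is not known); 14 thick posts at x 20, y +-78, nuts up to 109. The jammed wedge, let go, must press on it with more than 6 N, and never with more than 25 N. Pushing in level takes 1 to 1.5 times that pressing force; the wedge does not slip back when let go.
- wedge: The wedge, plain light wood. Origin at the centre of its flat underside; x along its length towards the thin end, z up. It touches the bar once its thin end is 38 to 107 past the bar's near edge, and jams within the next 15.
- wedge_mid (a point): Centre of the wedge, half-way along, 11 above its underside; axes as the wedge's. 160 long (x -80 to 80), 36 wide; flat underside, top slopes evenly from 28 high at the thick end (x -80, upright end face) to 6 at the thin end (x 80); about 75 g. Lies flat on the table left or right of the press, thin end roughly away from the robot.
- wedge_tip (a point): Middle of the wedge's thin end, 3 above its underside (80 from wedge_mid along x); axes as the wedge's.
- strip: Bystander: a flat strip of the same light wood, 160 by 36 by 16 high, not tapered; lies on the other side of the press. Origin at the centre of its underside, x along it. Leave it.
- glue: Bystander: upright glue stick, diameter 31, 102 high. Origin at the centre of its underside. Leave it.
- tape: Bystander: an empty tape core lying flat, diameter 90, 24 high. Origin at the centre of its underside. Leave it.
Mind the look-alikes: they are no part of the job. What is shaped like the wedge but black or blue is not meant.

How it is judged (in metres and radians):
On the way, in this order (a step that is already met when the one before it is completed fails the run):
1. the wedge's thin end is under the bar, in the lane (x of wedge_tip in the frame of press above 0.012 m and y of wedge_tip in the frame of press between -0.025 and 0.025 m and angle between wedge's own z axis and vertical below 0.2 rad), for 0.1 s.
2. the wedge is jammed: it presses on the bar with more than 6 N (contact force between wedge and bar above 6 N and x of wedge_tip in the frame of press above 0.035 m and y of wedge_tip in the frame of press between -0.025 and 0.025 m and angle between wedge's own z axis and vertical below 0.2 rad), for 0.2 s.
At the end, for the whole second after the job is handed in: The wedge, let go and at rest, lies flat side down (within 0.2 rad) in the lane under the bar, thin end at least 35 mm past the bar's near edge and within 25 mm of the lane's middle, pointing along the lane within 0.25 rad, and by itself presses on the bar with 6 to 25 N (all of step 2 and contact force between wedge and bar below 25 N and angle between the x axis of wedge and the x axis of press, either way round below 0.25 rad and linear speed of wedge below 0.01 m/s); the robot touches nothing.
It fails at once if the wedge was forced: it pressed on the bar with more than 25 N (contact force between wedge and bar above 25 N).
It fails at once if the flat wooden strip was disturbed (moved more than 30 mm) (distance of strip from where it was at the start of the episode above 0.03 m).
It fails at once if the glue stick was disturbed (moved more than 30 mm) (distance of glue from where it was at the start of the episode above 0.03 m).
It fails at once if the tape core was disturbed (moved more than 30 mm) (distance of tape from where it was at the start of the episode above 0.03 m).
It also fails if it takes over 64 s, if anything falls off the work surface, if the arm or the gripper's body presses on something with over 40 N, if the wrist force passes 120 N, or if a joint passes its speed limit or range.

## Working session

There is one attempt and no reset: what is moved stays moved. The work goes in short steps, Python scripts to look and compute and a tool call to move; the robot and the scene stay as the last step left them, time stands still between calls to the robot, and variables do not carry over. Pictures are saved under pics/ and viewed, and the job is handed in when it is done.

Besides the shell and the picture viewer there is one more tool, called after ">>>" by a JSON object that holds its "method" and its "body", one argument or row to a line. jog_arm: Moves the arm, as the interface text tells. Its arguments: {"type":"object","properties":{"targets":{"type":"array","items":{"type":"object","properties":{"dx":{"type":"number"},"dy":{"type":"number"},"dz":{"type":"number"},"rx":{"type":"number"},"ry":{"type":"number"},"rz":{"type":"number"}}}},"hand":{"type":"number"},"newtons":{"type":"number"}},"required":["targets"]}

```bash
ls; mkdir -p pics
python3 - <<'E'
from workcell import arm
import cv2
print(arm.read_state())
for n in ("scene","top","wrist"):
    c=arm.get_calibration(n); print(n,c)
    cv2.imwrite(f"pics/{n}0.png",arm.snapshot(n))
E
```

```text
pics
{'t': 0.0, 'qpos': array([-1.43480005e+00,  2.59356182e-01,  1.53606163e+00,  3.14739291e-05,
        1.34803550e+00, -2.02781643e-01]), 'dq': array([ 8.14928991e-04, -1.46800653e-03, -7.04277857e-05, -2.77544253e-04,
        2.48271370e-04,  2.85982601e-03]), 'joint_torque': array([-3.94428707e-05, -4.37307751e+01, -2.84001803e+01,  7.20562181e-02,
        4.14827722e-02, -1.11212644e-04]), 'ee_pos': array([ 182.75056829, -518.16820621,  217.81924929]), 'tcp_rot': array([-2.56300585e+00,  1.81436867e+00,  1.96045542e-03]), 'ft_force': array([-0.66221303, -0.04099494,  0.50387309]), 'moment': array([0.01725271, 0.0114778 , 0.00760859]), 'width': 93.33856492904128}
scene {'mtx': array([[377.51733484,   0.        , 316.09794166],
       [  0.        , 377.51733484, 203.89426591],
       [  0.        ,   0.        ,   1.        ]]), 'k1': -0.0731779203946644, 'xyz': array([1175.69980936, -112.28923743, 1071.04137636]), 'rotation': array([-1.93236692, -1.86679059,  0.53474831])}
top {'mtx': array([[422.83791451,   0.        , 317.73661314],
       [  0.        , 422.83791451, 199.62779729],
       [  0.        ,   0.        ,   1.        ]]), 'k1': 0.005320323711011063, 'xyz': array([ 364.39677031,  -89.66615734, 1119.85726886]), 'rotation': array([-2.11649782,  2.13970538, -0.12721866])}
wrist {'mtx': array([[317.61485457,   0.        , 320.51117292],
       [  0.        , 317.61485457, 200.08266096],
       [  0.        ,   0.        ,   1.        ]]), 'k1': -0.01911656641047273, 'xyz': array([ 253.60235319, -494.31193548,  384.22178553]), 'rotation': array([ 2.37674808, -1.6817351 , -0.23075648])}
```

View pics/top0.png

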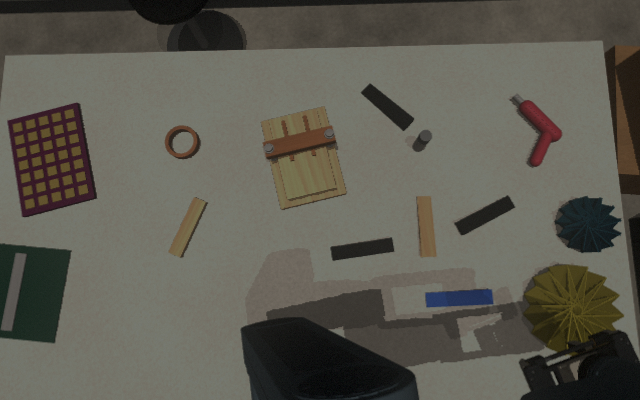

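View pics/scene0.png

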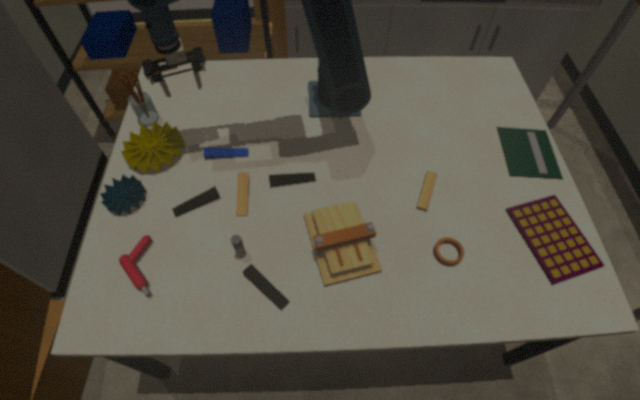

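View pics/wrist0.png

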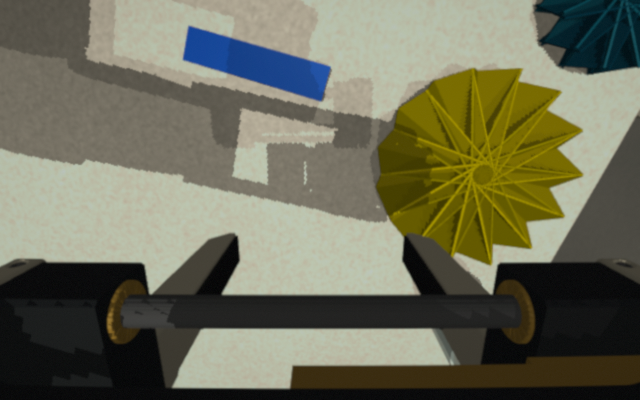

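The top view shows the press at about (303,157). There are two light wood pieces, at (188,227) and (427,226), with the glue stick at (422,140) and the tape core at (182,141). I'll zoom in on the two wood pieces to tell the wedge from the strip.

Run:
```python
import cv2,numpy as np
t=cv2.imread('pics/top0.png');s=cv2.imread('pics/scene0.png')
a=cv2.resize(t[185:270,155:225],None,fx=4,fy=4,interpolation=cv2.INTER_CUBIC)
b=cv2.resize(t[185:270,392:462],None,fx=4,fy=4,interpolation=cv2.INTER_CUBIC)
cv2.imwrite('pics/z1.png',np.hstack([a,b]))
a=cv2.resize(s[160:225,405:450],None,fx=6,fy=6,interpolation=cv2.INTER_CUBIC)
b=cv2.resize(s[160:225,220:265],None,fx=6,fy=6,interpolation=cv2.INTER_CUBIC)
cv2.imwrite('pics/z2.png',np.hstack([a,b]))
cv2.imwrite('pics/z3.png',cv2.resize(t[95:215,245:365],None,fx=5,fy=5,interpolation=cv2.INTER_CUBIC))
```

```text
(no output)
```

View pics/z1.png

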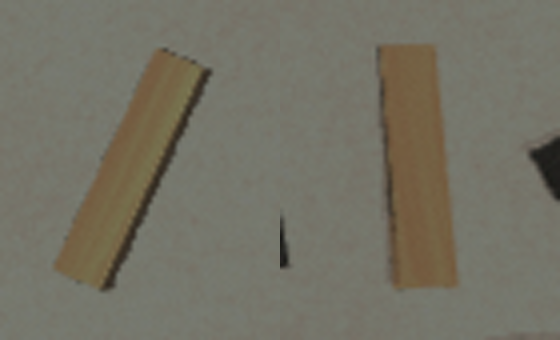

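View pics/z2.png

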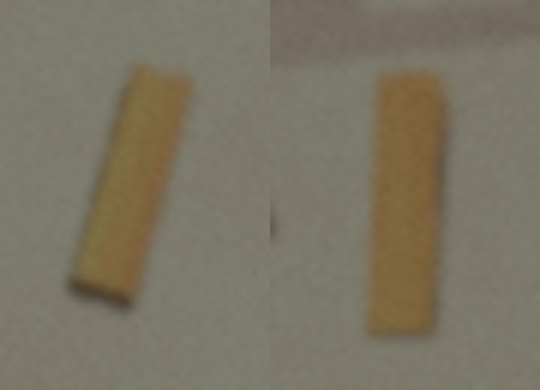

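View pics/z3.png

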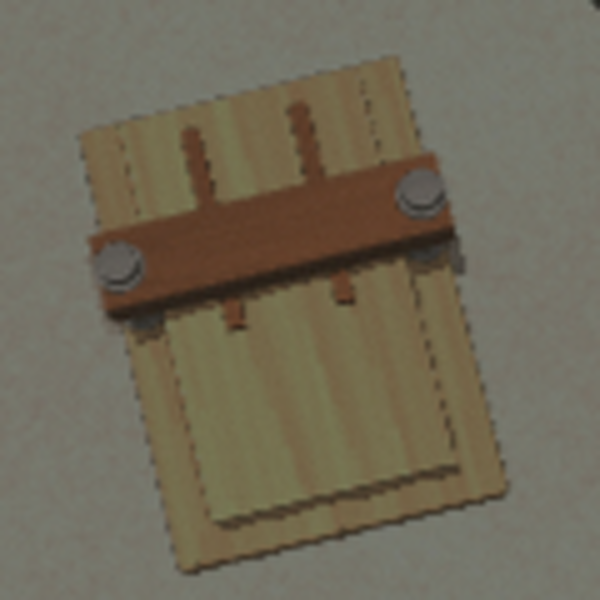

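The piece on the right looks like the wedge. In the scene view it shows no end face at its far end, while the left piece shows a dark one. I'll measure both pieces and the press.

```bash
cat > h.py <<'E'
import cv2,numpy as np
from scipy.spatial.transform import Rotation as R
def rays(c,px):
    px=np.atleast_2d(np.asarray(px,float))
    K=c['mtx'];k=c['k1']
    u=cv2.undistortPoints(px.reshape(-1,1,2),K,np.array([k,0,0,0,0.])).reshape(-1,2)
    d=np.c_[u,np.ones(len(u))]
    return d@R.from_rotvec(c['rotation']).as_matrix().T
def plane(c,px,z):
    d=rays(c,px);o=np.asarray(c['xyz']);s=(np.asarray(z,float)-o[2])/d[:,2]
    return o+d*s[:,None]
def proj(c,P):
    P=np.atleast_2d(np.asarray(P,float));m=R.from_rotvec(c['rotation']).as_matrix()
    q=(P-c['xyz'])@m; return cv2.projectPoints(q.reshape(-1,1,3),np.zeros(3),np.zeros(3),c['mtx'],np.array([c['k1'],0,0,0,0.]))[0].reshape(-1,2)
def tri(c1,p1,c2,p2):
    d1=rays(c1,p1)[0];d2=rays(c2,p2)[0];A=np.c_[d1,-d2]
    s=np.linalg.lstsq(A,c2['xyz']-c1['xyz'],rcond=None)[0]
    a=c1['xyz']+s[0]*d1;b=c2['xyz']+s[1]*d2
    return (a+b)/2,np.linalg.norm(a-b)
E
python3 - <<'E'
from h import *
from workcell import arm
c=arm.get_calibration('top');cs=arm.get_calibration('scene')
t=cv2.imread('pics/top0.png');s=cv2.imread('pics/scene0.png')
def quad(img,box):
    x0,y0,x1,y1=box
    hsv=cv2.cvtColor(img,cv2.COLOR_BGR2HSV)[y0:y1,x0:x1]
    m=((hsv[...,0]<28)&(hsv[...,1]>75)&(hsv[...,2]>85)).astype(np.uint8)*255
    cn=max(cv2.findContours(m,cv2.RETR_EXTERNAL,cv2.CHAIN_APPROX_NONE)[0],key=cv2.contourArea)
    h=cv2.convexHull(cn)
    print('area',cv2.contourArea(cn))
    q=cv2.approxPolyN(h,4).reshape(-1,2)+[x0,y0]
    return q.astype(float)
for nm,b,bs in(('L',(155,185,225,270),(405,160,450,225)),('R',(392,185,462,270),(220,160,265,225))):
    q=quad(t,b);print(nm,q.tolist())
    for z in (16,6,28): 
        p=plane(c,q,z)[:,:2];print(z,p.round(1).tolist(),[np.linalg.norm(p[i]-p[i-3]).round(1) for i in range(4)])
    q=quad(s,bs);print(nm,'scene',q.tolist())
    for z in (16,6,28): 
        p=plane(cs,q,z)[:,:2];print(z,p.round(1).tolist(),[np.linalg.norm(p[i]-p[i-3]).round(1) for i in range(4)])
E
```

```text
area 710.5
L [[205.0, 201.0], [180.0, 256.0], [168.0, 252.0], [194.0, 196.0]]
16 [[533.0, 245.2], [388.4, 306.4], [399.1, 338.6], [546.9, 275.2]] [np.float64(157.1), np.float64(33.9), np.float64(160.8), np.float64(33.1)]
6 [[534.6, 248.2], [388.6, 310.0], [399.4, 342.5], [548.6, 278.5]] [np.float64(158.5), np.float64(34.2), np.float64(162.3), np.float64(33.4)]
28 [[531.2, 241.5], [388.2, 302.1], [398.7, 334.0], [545.0, 271.2]] [np.float64(155.3), np.float64(33.6), np.float64(159.1), np.float64(32.7)]
area 369.5
L scene [[437.0, 173.0], [427.0, 210.0], [416.0, 206.0], [427.0, 170.0]]
16 [[400.6, 342.1], [550.3, 277.2], [533.6, 243.3], [386.5, 309.1]] [np.float64(163.2), np.float64(37.7), np.float64(161.2), np.float64(35.9)]
6 [[393.3, 346.4], [544.3, 280.9], [527.5, 246.7], [379.0, 313.1]] [np.float64(164.7), np.float64(38.1), np.float64(162.7), np.float64(36.3)]
28 [[409.4, 337.0], [557.4, 272.7], [540.9, 239.3], [395.5, 304.3]] [np.float64(161.3), np.float64(37.3), np.float64(159.3), np.float64(35.5)]
area 820.0
R [[430.0, 196.0], [436.0, 256.0], [420.0, 256.0], [417.0, 196.0]]
16 [
[... 259 characters left out ...]
t64(157.5), np.float64(34.1)]
28 [[536.5, -346.9], [382.2, -354.6], [382.5, -314.3], [537.0, -313.5]] [np.float64(154.5), np.float64(40.3), np.float64(154.4), np.float64(33.4)]
area 454.0
R scene [[250.0, 172.0], [247.0, 215.0], [236.0, 215.0], [237.0, 172.0]]
16 [[375.1, -312.7], [549.2, -312.3], [548.0, -348.1], [373.4, -358.3]] [np.float64(174.2), np.float64(35.9), np.float64(174.9), np.float64(45.7)]
6 [[367.5, -314.6], [543.3, -314.2], [542.1, -350.4], [365.8, -360.7]] [np.float64(175.8), np.float64(36.2), np.float64(176.6), np.float64(46.1)]
28 [[384.2, -310.4], [556.3, -310.0], [555.2, -345.5], [382.5, -355.5]] [np.float64(172.2), np.float64(35.5), np.float64(173.0), np.float64(45.1)]
```

Run:
```python
from h import *
from workcell import arm
c=arm.get_calibration('top')
f=lambda a:np.array(a)/5+[245-.4,95-.4]
P=plane(c,f([[183,572],[507,495],[402,58],[82,130]]),18)[:,:2]  # nl,nr,fr,fl
print(P.round(1),[np.linalg.norm(P[i]-P[i-3]).round(1) for i in range(4)])
ctr=P.mean(0);ax=(P[2]+P[3]-P[0]-P[1]);print('centre',ctr,'yaw',np.degrees(np.arctan2(ax[1],ax[0])))
ay=P[3]+P[0]-P[1]-P[2];print('yaw y',np.degrees(np.arctan2(-ay[0],ay[1])))
for z in(94,96,98):
  Q=plane(c,f([[109,312],[455,228],[435,152],[90,236]]),z)[:,:2];print(z,Q.round(1).tolist(),[np.linalg.norm(Q[i]-Q[i-3]).round(1) for i in range(4)],Q.mean(0))
S=plane(c,f([[192,132],[300,106],[236,322],[345,297]]),62)[:,:2];print(S.round(1).tolist())
B=plane(c,f([[217,520],[460,466]]),54)[:,:2];print(B.round(1).tolist())
```

```text
[[ 508.7   41.3]
 [ 547.5 -130. ]
 [ 789.8  -77.3]
 [ 752.4   97.6]] [np.float64(175.6), np.float64(248.0), np.float64(178.8), np.float64(250.1)]
centre [649.59729158 -17.10164762] yaw 12.646970608544983
yaw y 12.41578738706495
94 [[630.5, 70.0], [670.8, -103.7], [710.6, -94.2], [670.0, 80.0]] [np.float64(178.3), np.float64(40.9), np.float64(178.9), np.float64(40.7)] [670.4505434 -11.9821516]
96 [[630.0, 69.7], [670.2, -103.7], [709.9, -94.2], [669.4, 79.7]] [np.float64(178.0), np.float64(40.8), np.float64(178.5), np.float64(40.6)] [669.85386434 -12.13360348]
98 [[629.4, 69.4], [669.6, -103.6], [709.2, -94.2], [668.8, 79.3]] [np.float64(177.6), np.float64(40.7), np.float64(178.2), np.float64(40.6)] [669.25718529 -12.28505536]
[[734.7, 32.4], [747.7, -24.2], [632.4, 9.2], [644.7, -47.0]]
[[530.6, 19.7], [556.9, -104.9]]
```

>>> {"method": "jog_arm", "body": {
  "targets": [
    {"dx": 0.04,"dy": 0.035,"rz": -4},
    {"dx": 0.08,"dy": 0.07,"rz": -8},
    {"dx": 0.12,"dy": 0.105,"rz": -12},
    {"dx": 0.16,"dy": 0.145,"rz": -16},
    {"dx": 0.2,"dy": 0.18,"rz": -19},
    {"dx": 0.21,"dy": 0.185,"rz": -19.4},
    {"dx": 0.21,"dy": 0.185,"rz": -19.4},
    {"dx": 0.21,"dy": 0.185,"rz": -19.4}
  ],
  "hand": 1
}}

```text
$.targets[0]: bad value
```

Run:
```python
from h import *
from workcell import arm
import pickle
s=arm.read_state();c=arm.get_calibration('wrist');im=arm.snapshot('wrist')
cv2.imwrite('pics/w1.png',im);pickle.dump(c,open('w1.pkl','wb'))
print(s['t'],s['ee_pos'],s['tcp_rot'],s['ft_force'],c['xyz'])
```

```text
0.15 [ 182.76067729 -518.31470275  218.00926938] [-2.56330043e+00  1.81455655e+00  1.47697649e-03] [-0.00933127  0.86487403 -0.01843596] [ 253.60789412 -494.35091534  384.32430495]
```

View pics/w1.png

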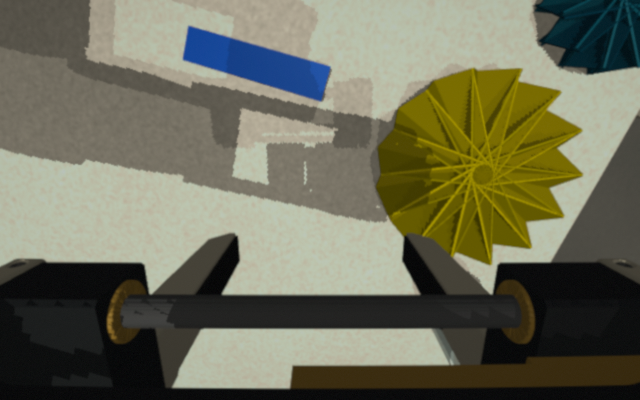

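The move was refused ("bad value"), so the arm hasn't moved and this picture repeats the first one. All six values probably have to be given in every row.

>>> {"method": "jog_arm", "body": {
  "targets": [
    {"dx": 0.04,"dy": 0.035,"dz": 0,"rx": 0,"ry": 0,"rz": -4},
    {"dx": 0.08,"dy": 0.07,"dz": 0,"rx": 0,"ry": 0,"rz": -8},
    {"dx": 0.12,"dy": 0.105,"dz": 0,"rx": 0,"ry": 0,"rz": -12},
    {"dx": 0.16,"dy": 0.145,"dz": 0,"rx": 0,"ry": 0,"rz": -16},
    {"dx": 0.2,"dy": 0.18,"dz": 0,"rx": 0,"ry": 0,"rz": -19},
    {"dx": 0.21,"dy": 0.185,"dz": 0,"rx": 0,"ry": 0,"rz": -19.4},
    {"dx": 0.21,"dy": 0.185,"dz": 0,"rx": 0,"ry": 0,"rz": -19.4},
    {"dx": 0.21,"dy": 0.185,"dz": 0,"rx": 0,"ry": 0,"rz": -19.4}
  ],
  "hand": 1
}}

```text
t: 1.2
ee_pos: [391.9, -334.7, 218.5]
tcp_rot: [2.22, -2.222, -0.001]
ft_force: [0.8, 0.8, 0.4]
width: 92.9
```

Run:
```python
from h import *
from workcell import arm
import pickle
s=arm.read_state();c=arm.get_calibration('wrist');im=arm.snapshot('wrist')
cv2.imwrite('pics/w1b.png',im);pickle.dump(c,open('w1.pkl','wb'))
print(s['t'],s['ee_pos'],s['tcp_rot'],s['ft_force'],c['xyz'])
```

```text
1.2 [ 391.93985914 -334.74926563  218.4928802 ] [ 2.22032847e+00 -2.22172705e+00 -5.00070751e-04] [0.77684773 0.83455245 0.40176297] [ 467.08871211 -335.26582099  384.711998  ]
```

View pics/w1b.png

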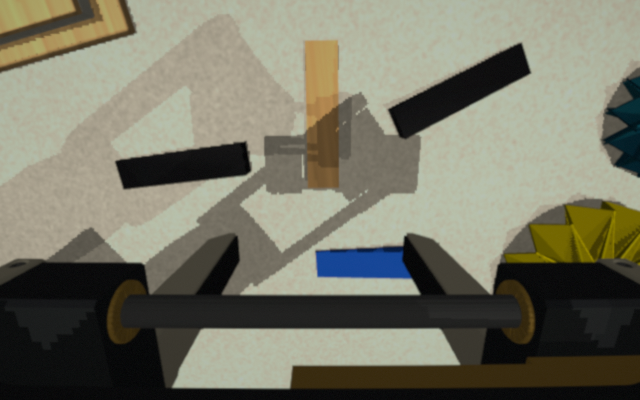

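The wrist view shows the wedge at u 305–338, v 41–187, with the black decoy's nearest end at (250,172). The blue piece is at (316–408, 247–278).

Run:
```python
from h import *
import pickle
c=pickle.load(open('w1.pkl','rb'))
im=cv2.imread('pics/w1b.png')
cv2.imwrite('pics/z4.png',cv2.resize(im[30:200,285:360],None,fx=3.5,fy=3.5,interpolation=cv2.INTER_CUBIC))
q=[[305,41],[338,41],[338.5,187.5],[306,187.5]]
print(plane(c,q,[6,6,28,28]).round(1))
print('black',plane(c,[[250,172],[246,142],[390,105],[402,137]],[10]*4).round(1))
print('blue',plane(c,[[316,250],[316,277]],[28,0]).round(1))
```

```text
[[ 541.5 -318.7    6. ]
 [ 541.5 -354.7    6. ]
 [ 382.6 -356.3   28. ]
 [ 382.6 -318.8   28. ]]
black [[ 397.4 -251.2   10. ]
 [ 432.9 -248.7   10. ]
 [ 474.3 -414.4   10. ]
 [ 438.6 -430.4   10. ]]
blue [[ 304.3 -330.1   28. ]
 [ 251.9 -329.5    0. ]]
```

View pics/z4.png

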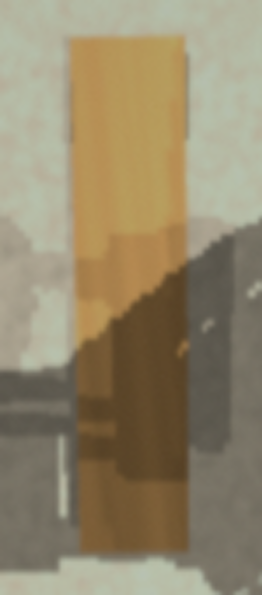

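The taper and length match at heights 28 and 6, and the length comes out at 159 mm. The right-hand piece is the wedge, centred at about (462,-337), yaw about 0, thin end away from the robot. I'll grip it 55 mm behind its middle.

>>> {"method": "jog_arm", "body": {
  "targets": [
    {"dx": 0.015,"dy": -0.003,"dz": -0.05,"rx": 0,"ry": 0,"rz": 0},
    {"dx": 0.015,"dy": -0.003,"dz": -0.1,"rx": 0,"ry": 0,"rz": 0},
    {"dx": 0.015,"dy": -0.003,"dz": -0.15,"rx": 0,"ry": 0,"rz": 0},
    {"dx": 0.015,"dy": -0.003,"dz": -0.18,"rx": 0,"ry": 0,"rz": 0},
    {"dx": 0.015,"dy": -0.003,"dz": -0.2,"rx": 0,"ry": 0,"rz": 0},
    {"dx": 0.015,"dy": -0.003,"dz": -0.21,"rx": 0,"ry": 0,"rz": 0},
    {"dx": 0.015,"dy": -0.003,"dz": -0.215,"rx": 0,"ry": 0,"rz": 0},
    {"dx": 0.015,"dy": -0.003,"dz": -0.215,"rx": 0,"ry": 0,"rz": 0},
    {"dx": 0.015,"dy": -0.003,"dz": -0.215,"rx": 0,"ry": 0,"rz": 0}
  ]
}}

```text
t: 2.38
ee_pos: [408.2, -337.3, 4.5]
tcp_rot: [2.222, -2.221, 0.003]
ft_force: [0.7, 0.3, -0.2]
width: 93.0
```

>>> {"method": "jog_arm", "body": {
  "targets": [
    {"dx": 0,"dy": 0,"dz": 0,"rx": 0,"ry": 0,"rz": 0},
    {"dx": 0,"dy": 0,"dz": 0,"rx": 0,"ry": 0,"rz": 0},
    {"dx": 0,"dy": 0,"dz": 0,"rx": 0,"ry": 0,"rz": 0},
    {"dx": 0,"dy": 0,"dz": 0,"rx": 0,"ry": 0,"rz": 0},
    {"dx": 0,"dy": 0,"dz": 0,"rx": 0,"ry": 0,"rz": 0},
    {"dx": 0,"dy": 0,"dz": 0,"rx": 0,"ry": 0,"rz": 0}
  ],
  "hand": -1,
  "newtons": 30
}}

```text
t: 3.12
ee_pos: [407.8, -336.7, 3.6]
tcp_rot: [-2.222, 2.221, 0.0]
ft_force: [1.0, 0.8, 0.4]
width: 37.6
```

>>> {"method": "jog_arm", "body": {
  "targets": [
    {"dx": 0,"dy": 0,"dz": 0,"rx": 0,"ry": 0,"rz": 0},
    {"dx": 0,"dy": 0,"dz": 0.01,"rx": 0,"ry": 0,"rz": 0},
    {"dx": 0,"dy": 0,"dz": 0.04,"rx": 0,"ry": 0,"rz": 0},
    {"dx": 0,"dy": 0,"dz": 0.08,"rx": 0,"ry": 0,"rz": 0},
    {"dx": 0,"dy": 0.01,"dz": 0.11,"rx": 0,"ry": 0,"rz": 0},
    {"dx": 0.007,"dy": 0.04,"dz": 0.11,"rx": 0,"ry": 0,"rz": 1},
    {"dx": 0.02,"dy": 0.08,"dz": 0.11,"rx": 0,"ry": 0,"rz": 3},
    {"dx": 0.035,"dy": 0.12,"dz": 0.11,"rx": 0,"ry": 0,"rz": 5},
    {"dx": 0.045,"dy": 0.16,"dz": 0.11,"rx": 0,"ry": 0,"rz": 7},
    {"dx": 0.06,"dy": 0.2,"dz": 0.11,"rx": 0,"ry": 0,"rz": 9},
    {"dx": 0.072,"dy": 0.24,"dz": 0.11,"rx": 0,"ry": 0,"rz": 11},
    {"dx": 0.082,"dy": 0.27,"dz": 0.11,"rx": 0,"ry": 0,"rz": 12.2},
    {"dx": 0.087,"dy": 0.285,"dz": 0.11,"rx": 0,"ry": 0,"rz": 12.7},
    {"dx": 0.087,"dy": 0.285,"dz": 0.11,"rx": 0,"ry": 0,"rz": 12.7},
    {"dx": 0.087,"dy": 0.285,"dz": 0.11,"rx": 0,"ry": 0,"rz": 12.7}
  ]
}}

```text
t: 5.0
ee_pos: [494.7, -52.7, 113.7]
tcp_rot: [2.453, -1.963, 0.0]
ft_force: [-0.1, -0.2, -0.8]
width: 36.0
```

Run:
```python
from h import *
from workcell import arm
import pickle
s=arm.read_state();c=arm.get_calibration('wrist');im=arm.snapshot('wrist')
cv2.imwrite('pics/w2.png',im);pickle.dump(c,open('w2.pkl','wb'))
print(s['t'],s['ee_pos'],s['tcp_rot'],s['ft_force'],s['width'],c['xyz'])
```

```text
5.0 [494.68063202 -52.6583291  113.73847259] [ 2.45262366e+00 -1.96254692e+00  3.87533917e-04] [-0.11893276 -0.15766856 -0.77982779] 35.96765853105971 [567.91453887 -36.77247892 279.99722655]
```

View pics/w2.png

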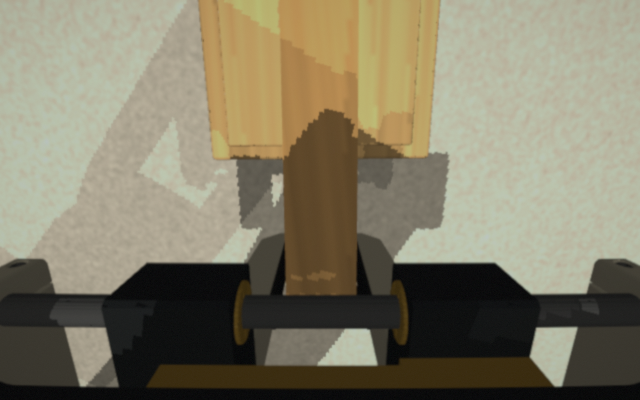

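The wrist view shows the wedge held straight along the press, but its tip and the bar are out of frame. I'll check with the top and scene cameras.

Run:
```python
from h import *
from workcell import arm
t=arm.snapshot('top');s=arm.snapshot('scene')
cv2.imwrite('pics/t2.png',t);cv2.imwrite('pics/s2.png',s)
cv2.imwrite('pics/z5.png',cv2.resize(t[95:245,225:385],None,fx=4,fy=4,interpolation=cv2.INTER_CUBIC))
cv2.imwrite('pics/z6.png',cv2.resize(s[190:300,280:400],None,fx=5,fy=5,interpolation=cv2.INTER_CUBIC))
w=cv2.imread('pics/w2.png');cv2.imwrite('pics/z7.png',cv2.resize(w[0:200,180:460],None,fx=2.8,fy=2.8,interpolation=cv2.INTER_CUBIC))
```

```text
(no output)
```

View pics/z5.png

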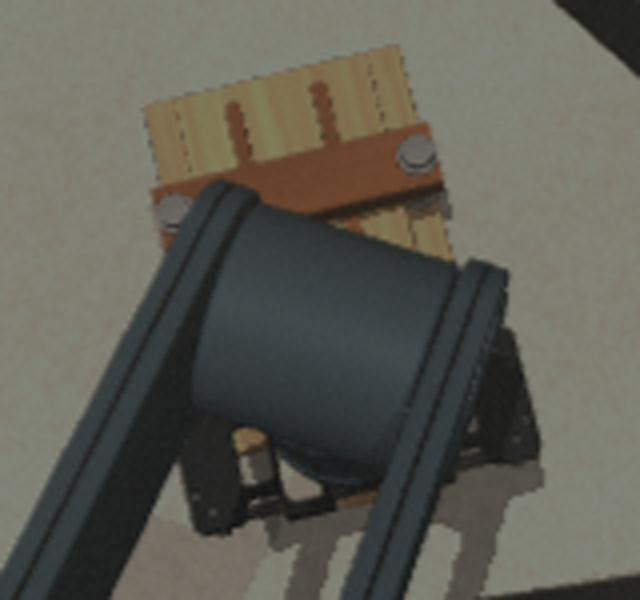

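View pics/z6.png

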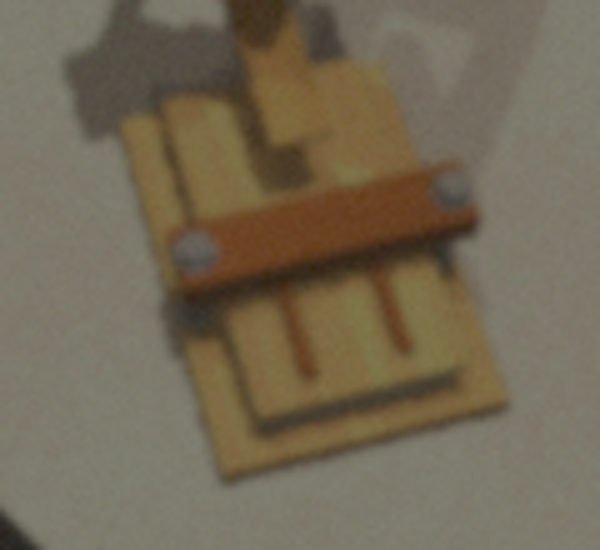

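View pics/z7.png

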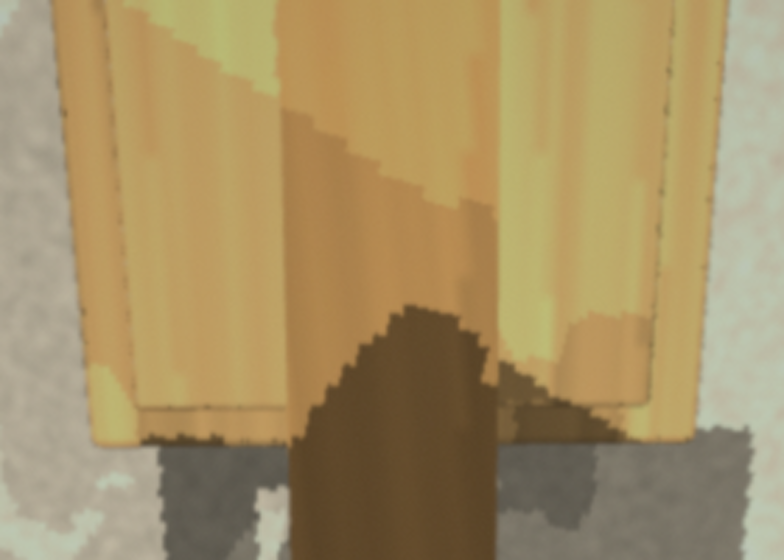

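Run:
```python
from h import *
from workcell import arm
import pickle
c=pickle.load(open('w2.pkl','rb'));cs=arm.get_calibration('scene')
O=np.array([649.5,-17.]);a=np.radians(12.7);M=np.array([[np.cos(a),np.sin(a)],[-np.sin(a),np.cos(a)]])
P=lambda X:((X[:,:2]-O)@M.T).round(1).tolist()
g=lambda p:np.array(p)/2.8+[180-.3,-.3]
print('base',P(plane(c,g([[95,443],[692,440]]),18)),'exp (-125,+-90)')
print('base sides far',P(plane(c,g([[55,20],[727,20]]),18)))
for z in(51,54,57):print('board',z,P(plane(c,g([[137,407],[650,402],[107,20],[672,20]]),z)),'exp (-110,+-65)')
# wedge edges; underside z ~ 110
print('wedge',P(plane(c,g([[276,20],[499,20]]),[121,121])),P(plane(c,g([[290,520],[497,520]]),[131,131])))
f=lambda p:np.array(p)/5+[280-.4,190-.4]
print('tip scene',P(plane(cs,f([[272,145],[325,130]]),116)))
print('bar far upper edge scene',P(plane(cs,f([[165,232],[455,162],[190,292],[480,225]]),[96]*4)))
print('base scene', P(plane(cs,f([[225,480],[508,402]]),18)))
```

```text
base [[-120.7, 86.8], [-119.9, -89.6]] exp (-125,+-90)
base sides far [[-8.9, 87.8], [-8.9, -89.5]]
board 51 [[-106.9, 64.1], [-105.7, -66.9], [-18.4, 64.5], [-18.4, -65.6]] exp (-110,+-65)
board 54 [[-106.6, 63.2], [-105.4, -66.0], [-19.3, 63.6], [-19.3, -64.8]] exp (-110,+-65)
board 57 [[-106.3, 62.4], [-105.1, -65.2], [-20.1, 62.8], [-20.1, -64.0]] exp (-110,+-65)
wedge [[-38.6, 17.3], [-38.6, -18.3]] [[-118.2, 16.4], [-118.2, -19.2]]
tip scene [[-24.5, -16.7], [-26.3, 16.2]]
bar far upper edge scene [[4.9, -88.8], [3.4, 89.2], [45.5, -84.6], [47.0, 89.6]]
base scene [[131.5, -85.8], [127.9, 90.1]]
```

The views agree that the wedge is in line with the lane to within about 1 mm. Its tip is 25–30 mm before the bar. I'll lower it until the underside is at about 58.5, then slide it in.

>>> {"method": "jog_arm", "body": {
  "targets": [
    {"dx": 0,"dy": 0,"dz": -0.015,"rx": 0,"ry": 0,"rz": 0},
    {"dx": 0,"dy": 0,"dz": -0.03,"rx": 0,"ry": 0,"rz": 0},
    {"dx": 0,"dy": 0,"dz": -0.045,"rx": 0,"ry": 0,"rz": 0},
    {"dx": 0,"dy": 0,"dz": -0.0515,"rx": 0,"ry": 0,"rz": 0},
    {"dx": 0,"dy": 0,"dz": -0.0515,"rx": 0,"ry": 0,"rz": 0},
    {"dx": 0,"dy": 0,"dz": -0.0515,"rx": 0,"ry": 0,"rz": 0}
  ]
}}

```text
t: 5.9
ee_pos: [495.2, -51.8, 62.5]
tcp_rot: [-2.454, 1.962, -0.001]
ft_force: [0.2, -0.1, -1.5]
width: 35.9
```

Run:
```python
from h import *
from workcell import arm
import pickle
st=arm.read_state();print(st['ee_pos'],st['ft_force'])
s=arm.snapshot('scene');cv2.imwrite('pics/s3.png',s)
cv2.imwrite('pics/z8.png',cv2.resize(s[190:300,280:400],None,fx=5,fy=5,interpolation=cv2.INTER_CUBIC))
```

```text
[495.22503223 -51.80813282  62.46066261] [ 0.24206938 -0.07353883 -1.45174519]
```

View pics/z8.png

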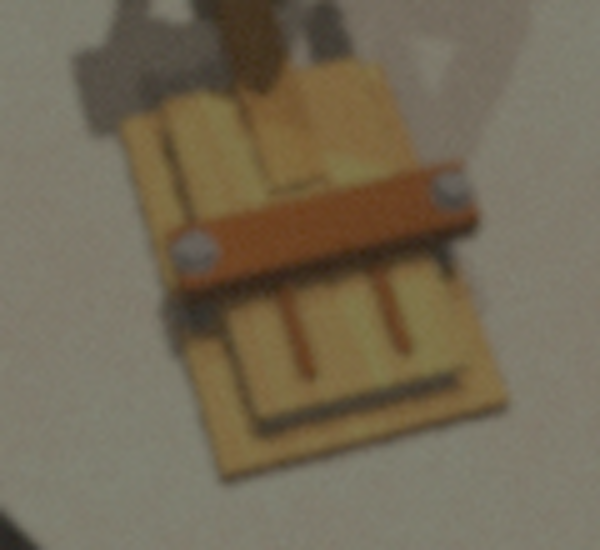

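The tip sits just before the bar, in line with the guide strips. Next I'll slide it forward, slowly.

>>> {"method": "jog_arm", "body": {
  "targets": [
    {"dx": 0.008,"dy": 0.0018,"dz": 0,"rx": 0,"ry": 0,"rz": 0},
    {"dx": 0.016,"dy": 0.0036,"dz": 0,"rx": 0,"ry": 0,"rz": 0},
    {"dx": 0.024,"dy": 0.0054,"dz": 0,"rx": 0,"ry": 0,"rz": 0},
    {"dx": 0.032,"dy": 0.0072,"dz": 0,"rx": 0,"ry": 0,"rz": 0},
    {"dx": 0.04,"dy": 0.009,"dz": 0,"rx": 0,"ry": 0,"rz": 0},
    {"dx": 0.048,"dy": 0.0108,"dz": 0,"rx": 0,"ry": 0,"rz": 0},
    {"dx": 0.048,"dy": 0.0108,"dz": 0,"rx": 0,"ry": 0,"rz": 0}
  ]
}}

```text
t: 6.82
ee_pos: [543.5, -40.8, 62.1]
tcp_rot: [-2.454, 1.961, -0.0]
ft_force: [-0.0, 0.6, -0.9]
width: 35.5
```

>>> {"method": "jog_arm", "body": {
  "targets": [
    {"dx": 0,"dy": 0,"dz": -0.001,"rx": 0,"ry": 0,"rz": 0},
    {"dx": 0,"dy": 0,"dz": -0.001,"rx": 0,"ry": 0,"rz": 0},
    {"dx": 0,"dy": 0,"dz": -0.001,"rx": 0,"ry": 0,"rz": 0}
  ]
}}

```text
t: 7.2
ee_pos: [542.6, -41.0, 61.2]
tcp_rot: [2.454, -1.962, -0.0]
ft_force: [-0.3, 0.7, -1.4]
width: 36.2
```

>>> {"method": "jog_arm", "body": {
  "targets": [
    {"dx": 0,"dy": 0,"dz": -0.001,"rx": 0,"ry": 0,"rz": 0},
    {"dx": 0,"dy": 0,"dz": -0.0015,"rx": 0,"ry": 0,"rz": 0},
    {"dx": 0,"dy": 0,"dz": -0.0015,"rx": 0,"ry": 0,"rz": 0}
  ]
}}

```text
t: 7.58
ee_pos: [542.7, -40.9, 59.6]
tcp_rot: [2.454, -1.962, -0.0]
ft_force: [-0.0, -0.6, -0.9]
width: 35.6
```

>>> {"method": "jog_arm", "body": {
  "targets": [
    {"dx": 0,"dy": 0,"dz": -0.001,"rx": 0,"ry": 0,"rz": 0},
    {"dx": 0,"dy": 0,"dz": -0.001,"rx": 0,"ry": 0,"rz": 0},
    {"dx": 0,"dy": 0,"dz": -0.001,"rx": 0,"ry": 0,"rz": 0}
  ]
}}

```text
t: 7.95
ee_pos: [542.8, -40.9, 58.6]
tcp_rot: [-2.454, 1.962, 0.0]
ft_force: [0.8, 0.2, -1.1]
width: 35.9
```

>>> {"method": "jog_arm", "body": {
  "targets": [
    {"dx": 0,"dy": 0,"dz": -0.001,"rx": 0,"ry": 0,"rz": 0},
    {"dx": 0,"dy": 0,"dz": -0.001,"rx": 0,"ry": 0,"rz": 0},
    {"dx": 0,"dy": 0,"dz": -0.001,"rx": 0,"ry": 0,"rz": 0}
  ]
}}

```text
t: 8.32
ee_pos: [542.8, -40.9, 57.6]
tcp_rot: [2.454, -1.962, -0.0]
ft_force: [0.5, 0.9, -0.4]
width: 35.5
```

>>> {"method": "jog_arm", "body": {
  "targets": [
    {"dx": 0,"dy": 0,"dz": -0.001,"rx": 0,"ry": 0,"rz": 0},
    {"dx": 0,"dy": 0,"dz": -0.001,"rx": 0,"ry": 0,"rz": 0},
    {"dx": 0,"dy": 0,"dz": -0.001,"rx": 0,"ry": 0,"rz": 0}
  ]
}}

```text
t: 8.7
ee_pos: [542.8, -40.9, 57.3]
tcp_rot: [-2.454, 1.962, -0.001]
ft_force: [-2.4, 0.4, 4.5]
width: 35.6
```

>>> {"method": "jog_arm", "body": {
  "targets": [
    {"dx": 0,"dy": 0,"dz": -0.0005,"rx": 0,"ry": 0,"rz": 0},
    {"dx": 0,"dy": 0,"dz": -0.0005,"rx": 0,"ry": 0,"rz": 0},
    {"dx": 0,"dy": 0,"dz": -0.0005,"rx": 0,"ry": 0,"rz": 0}
  ]
}}

```text
t: 9.07
ee_pos: [542.9, -40.9, 57.2]
tcp_rot: [-2.454, 1.962, -0.001]
ft_force: [-3.0, 0.8, 8.4]
width: 36.0
```

Contact: the underside is at about 53.7. I'll unload it, let go, and go round behind the thick end.

>>> {"method": "jog_arm", "body": {
  "targets": [
    {"dx": 0,"dy": 0,"dz": 0.0011,"rx": 0,"ry": 0,"rz": 0},
    {"dx": 0,"dy": 0,"dz": 0.0011,"rx": 0,"ry": 0,"rz": 0}
  ]
}}

```text
t: 9.32
ee_pos: [543.0, -41.0, 57.5]
tcp_rot: [-2.454, 1.962, -0.001]
ft_force: [-0.7, 0.7, 3.8]
width: 35.3
```

>>> {"method": "jog_arm", "body": {
  "targets": [
    {"dx": 0,"dy": 0,"dz": 0,"rx": 0,"ry": 0,"rz": 0},
    {"dx": 0,"dy": 0,"dz": 0,"rx": 0,"ry": 0,"rz": 0},
    {"dx": 0,"dy": 0,"dz": 0,"rx": 0,"ry": 0,"rz": 0},
    {"dx": 0,"dy": 0,"dz": 0,"rx": 0,"ry": 0,"rz": 0},
    {"dx": 0,"dy": 0,"dz": 0.02,"rx": 0,"ry": 0,"rz": 0},
    {"dx": 0,"dy": 0,"dz": 0.05,"rx": 0,"ry": 0,"rz": 0},
    {"dx": -0.02,"dy": -0.0045,"dz": 0.05,"rx": 0,"ry": 0,"rz": 0},
    {"dx": -0.05,"dy": -0.0113,"dz": 0.05,"rx": 0,"ry": 0,"rz": 0},
    {"dx": -0.05,"dy": -0.0113,"dz": 0.05,"rx": 0,"ry": 0,"rz": 0},
    {"dx": -0.05,"dy": -0.0113,"dz": 0.05,"rx": 0,"ry": 0,"rz": 0}
  ],
  "hand": 0.3
}}

```text
t: 10.58
ee_pos: [493.8, -52.4, 107.6]
tcp_rot: [-2.453, 1.962, -0.002]
ft_force: [-0.8, 0.3, -0.3]
width: 60.6
```

Run:
```python
from h import *
from workcell import arm
import pickle
st=arm.read_state();print(st['t'],st['ee_pos'],st['ft_force'],st['width'])
c=arm.get_calibration('wrist');im=arm.snapshot('wrist');s=arm.snapshot('scene')
pickle.dump(c,open('w3.pkl','wb'))
cv2.imwrite('pics/w3.png',im);cv2.imwrite('pics/s4.png',s)
cv2.imwrite('pics/z9.png',cv2.resize(s[170:300,280:400],None,fx=4,fy=4,interpolation=cv2.INTER_CUBIC))
```

```text
10.575 [493.82251454 -52.40439157 107.57171711] [-0.84828786  0.28871667 -0.32708639] 60.59225614563789
```

View pics/w3.png

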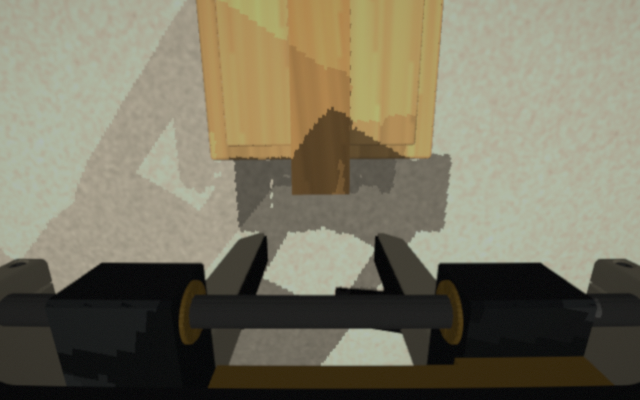

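View pics/z9.png

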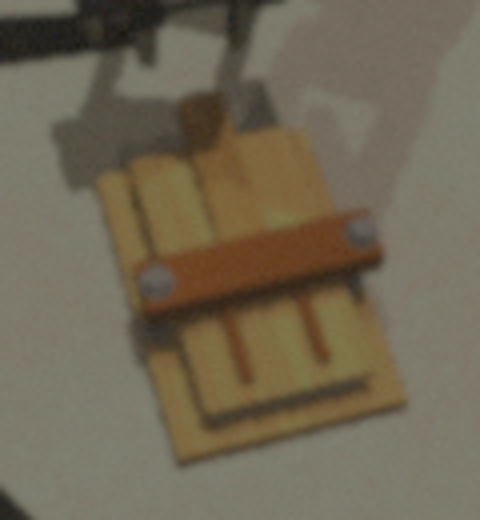

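The wedge lies flat in the lane with its tip under the bar. Its thick end is at v = 194, u 292–349 in the wrist view.

Run:
```python
from h import *
import pickle
c=pickle.load(open('w3.pkl','rb'))
O=np.array([649.5,-17.]);a=np.radians(12.7);M=np.array([[np.cos(a),np.sin(a)],[-np.sin(a),np.cos(a)]])
P=lambda X:((X[:,:2]-O)@M.T).round(1).tolist()
print(P(plane(c,[[292,193.5],[349.5,193.5],[288.5,20],[351,20]],[81.7,81.7,70,70])), 'tcp',P(np.array([[493.8,-52.4]])))
```

```text
[[-134.0, 16.6], [-134.0, -19.3], [-33.3, 17.4], [-33.3, -18.8]] tcp [[-159.7, -0.3]]
```

>>> {"method": "jog_arm", "body": {
  "targets": [
    {"dx": 0,"dy": -0.0005,"dz": 0,"rx": 0,"ry": 0,"rz": 0},
    {"dx": 0,"dy": -0.0005,"dz": 0,"rx": 0,"ry": 0,"rz": 0},
    {"dx": 0,"dy": -0.0005,"dz": 0,"rx": 0,"ry": 0,"rz": 0},
    {"dx": 0,"dy": -0.0005,"dz": 0,"rx": 0,"ry": 0,"rz": 0},
    {"dx": 0,"dy": -0.0005,"dz": -0.02,"rx": 0,"ry": 0,"rz": 0},
    {"dx": 0,"dy": -0.0005,"dz": -0.04,"rx": 0,"ry": 0,"rz": 0},
    {"dx": 0,"dy": -0.0005,"dz": -0.05,"rx": 0,"ry": 0,"rz": 0},
    {"dx": 0,"dy": -0.0005,"dz": -0.05,"rx": 0,"ry": 0,"rz": 0},
    {"dx": 0,"dy": -0.0005,"dz": -0.05,"rx": 0,"ry": 0,"rz": 0}
  ],
  "hand": -1,
  "newtons": 30
}}

```text
t: 11.8
ee_pos: [493.3, -52.9, 57.9]
tcp_rot: [-2.453, 1.962, -0.002]
ft_force: [-0.6, 0.1, -0.2]
width: 0.5
```

>>> {"method": "jog_arm", "body": {
  "targets": [
    {"dx": 0.004,"dy": 0.0009,"dz": 0,"rx": 0,"ry": 0,"rz": 0},
    {"dx": 0.008,"dy": 0.0018,"dz": 0,"rx": 0,"ry": 0,"rz": 0},
    {"dx": 0.012,"dy": 0.0027,"dz": 0,"rx": 0,"ry": 0,"rz": 0},
    {"dx": 0.016,"dy": 0.0036,"dz": 0,"rx": 0,"ry": 0,"rz": 0},
    {"dx": 0.018,"dy": 0.0041,"dz": 0,"rx": 0,"ry": 0,"rz": 0},
    {"dx": 0.02,"dy": 0.0045,"dz": 0,"rx": 0,"ry": 0,"rz": 0},
    {"dx": 0.02,"dy": 0.0045,"dz": 0,"rx": 0,"ry": 0,"rz": 0}
  ]
}}

```text
t: 12.68
ee_pos: [513.0, -48.2, 57.2]
tcp_rot: [-2.454, 1.962, -0.0]
ft_force: [0.1, -0.2, -0.4]
width: 0.3
```

>>> {"method": "jog_arm", "body": {
  "targets": [
    {"dx": 0.002,"dy": 0.00045,"dz": 0,"rx": 0,"ry": 0,"rz": 0},
    {"dx": 0.004,"dy": 0.0009,"dz": 0,"rx": 0,"ry": 0,"rz": 0},
    {"dx": 0.006,"dy": 0.00135,"dz": 0,"rx": 0,"ry": 0,"rz": 0},
    {"dx": 0.008,"dy": 0.0018,"dz": 0,"rx": 0,"ry": 0,"rz": 0},
    {"dx": 0.01,"dy": 0.00225,"dz": 0,"rx": 0,"ry": 0,"rz": 0},
    {"dx": 0.012,"dy": 0.0027,"dz": 0,"rx": 0,"ry": 0,"rz": 0}
  ]
}}

```text
t: 13.42
ee_pos: [525.0, -45.5, 57.3]
tcp_rot: [2.454, -1.962, 0.0]
ft_force: [0.1, 0.4, -0.1]
width: 0.3
```

>>> {"method": "jog_arm", "body": {
  "targets": [
    {"dx": 0.002,"dy": 0.00045,"dz": 0,"rx": 0,"ry": 0,"rz": 0},
    {"dx": 0.004,"dy": 0.0009,"dz": 0,"rx": 0,"ry": 0,"rz": 0},
    {"dx": 0.006,"dy": 0.00135,"dz": 0,"rx": 0,"ry": 0,"rz": 0},
    {"dx": 0.008,"dy": 0.0018,"dz": 0,"rx": 0,"ry": 0,"rz": 0},
    {"dx": 0.008,"dy": 0.0018,"dz": 0,"rx": 0,"ry": 0,"rz": 0}
  ]
}}

```text
t: 14.05
ee_pos: [533.1, -43.7, 57.3]
tcp_rot: [-2.454, 1.962, -0.0]
ft_force: [-0.5, -0.7, -0.1]
width: 0.3
```

Run:
```python
from h import *
from workcell import arm
im=arm.snapshot('wrist');s=arm.snapshot('scene')
cv2.imwrite('pics/w4.png',im);z=cv2.resize(s[170:300,280:400],None,fx=3,fy=3,interpolation=cv2.INTER_CUBIC)
z=cv2.copyMakeBorder(z,0,10,0,0,cv2.BORDER_CONSTANT)
cv2.imwrite('pics/z10.png',np.hstack([z,im[:,140:500]]))
```

```text
(no output)
```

View pics/z10.png

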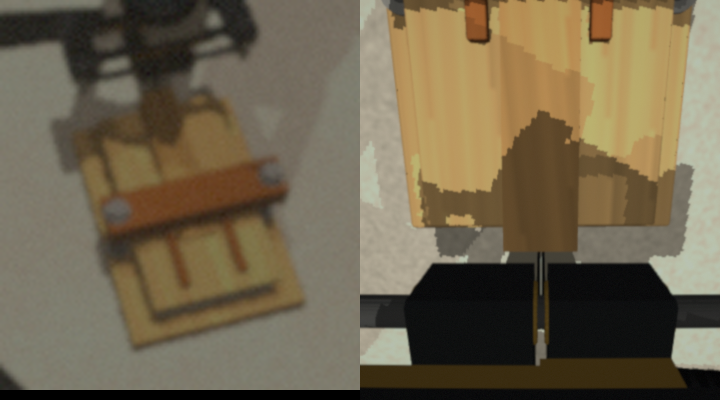

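The wedge is in contact with the fingers and centred between the guide strips (strips at u 467–490 and 590–612, wedge at 500–578). I'll keep pushing in 4 mm steps.

>>> {"method": "jog_arm", "body": {
  "targets": [
    {"dx": 0.002,"dy": 0.00045,"dz": 0,"rx": 0,"ry": 0,"rz": 0},
    {"dx": 0.004,"dy": 0.0009,"dz": 0,"rx": 0,"ry": 0,"rz": 0},
    {"dx": 0.004,"dy": 0.0009,"dz": 0,"rx": 0,"ry": 0,"rz": 0}
  ]
}}

```text
t: 14.52
ee_pos: [537.1, -42.9, 57.3]
tcp_rot: [-2.454, 1.962, -0.0]
ft_force: [-0.2, -0.1, -0.2]
width: 0.6
```

>>> {"method": "jog_arm", "body": {
  "targets": [
    {"dx": 0.002,"dy": 0.00045,"dz": 0,"rx": 0,"ry": 0,"rz": 0},
    {"dx": 0.004,"dy": 0.0009,"dz": 0,"rx": 0,"ry": 0,"rz": 0},
    {"dx": 0.004,"dy": 0.0009,"dz": 0,"rx": 0,"ry": 0,"rz": 0}
  ]
}}

```text
t: 14.9
ee_pos: [541.1, -41.9, 57.2]
tcp_rot: [-2.454, 1.962, -0.0]
ft_force: [0.3, -0.0, 0.5]
width: 0.3
```

>>> {"method": "jog_arm", "body": {
  "targets": [
    {"dx": 0.002,"dy": 0.00045,"dz": 0,"rx": 0,"ry": 0,"rz": 0},
    {"dx": 0.003,"dy": 0.0007,"dz": 0,"rx": 0,"ry": 0,"rz": 0},
    {"dx": 0.003,"dy": 0.0007,"dz": 0,"rx": 0,"ry": 0,"rz": 0}
  ]
}}

```text
t: 15.28
ee_pos: [544.0, -41.2, 57.3]
tcp_rot: [-2.454, 1.962, -0.0]
ft_force: [-0.1, -0.4, 1.5]
width: -0.0
```

>>> {"method": "jog_arm", "body": {
  "targets": [
    {"dx": 0.002,"dy": 0.00045,"dz": 0,"rx": 0,"ry": 0,"rz": 0},
    {"dx": 0.003,"dy": 0.0007,"dz": 0,"rx": 0,"ry": 0,"rz": 0},
    {"dx": 0.003,"dy": 0.0007,"dz": 0,"rx": 0,"ry": 0,"rz": 0}
  ]
}}

```text
t: 15.65
ee_pos: [547.0, -40.5, 57.3]
tcp_rot: [-2.454, 1.962, -0.0]
ft_force: [0.5, 0.2, 0.7]
width: 0.1
```

>>> {"method": "jog_arm", "body": {
  "targets": [
    {"dx": 0.002,"dy": 0.00045,"dz": 0,"rx": 0,"ry": 0,"rz": 0},
    {"dx": 0.003,"dy": 0.0007,"dz": 0,"rx": 0,"ry": 0,"rz": 0},
    {"dx": 0.003,"dy": 0.0007,"dz": 0,"rx": 0,"ry": 0,"rz": 0}
  ]
}}

```text
t: 16.02
ee_pos: [550.0, -39.8, 57.2]
tcp_rot: [-2.454, 1.962, -0.0]
ft_force: [1.2, -0.7, -0.4]
width: 0.3
```

>>> {"method": "jog_arm", "body": {
  "targets": [
    {"dx": 0.002,"dy": 0.00045,"dz": 0,"rx": 0,"ry": 0,"rz": 0},
    {"dx": 0.003,"dy": 0.0007,"dz": 0,"rx": 0,"ry": 0,"rz": 0},
    {"dx": 0.003,"dy": 0.0007,"dz": 0,"rx": 0,"ry": 0,"rz": 0}
  ]
}}

```text
t: 16.4
ee_pos: [553.0, -39.1, 57.3]
tcp_rot: [-2.454, 1.962, -0.0]
ft_force: [-0.2, -0.1, -0.5]
width: 0.4
```

>>> {"method": "jog_arm", "body": {
  "targets": [
    {"dx": 0.002,"dy": 0.00045,"dz": 0,"rx": 0,"ry": 0,"rz": 0},
    {"dx": 0.003,"dy": 0.0007,"dz": 0,"rx": 0,"ry": 0,"rz": 0},
    {"dx": 0.003,"dy": 0.0007,"dz": 0,"rx": 0,"ry": 0,"rz": 0}
  ]
}}

```text
t: 16.77
ee_pos: [556.0, -38.4, 57.3]
tcp_rot: [-2.454, 1.962, -0.0]
ft_force: [-0.4, -0.2, 0.2]
width: 0.1
```

>>> {"method": "jog_arm", "body": {
  "targets": [
    {"dx": 0.002,"dy": 0.00045,"dz": 0,"rx": 0,"ry": 0,"rz": 0},
    {"dx": 0.003,"dy": 0.0007,"dz": 0,"rx": 0,"ry": 0,"rz": 0},
    {"dx": 0.003,"dy": 0.0007,"dz": 0,"rx": 0,"ry": 0,"rz": 0}
  ]
}}

```text
t: 17.15
ee_pos: [559.0, -37.7, 57.3]
tcp_rot: [-2.454, 1.962, -0.0]
ft_force: [0.3, 0.2, 0.8]
width: 0.9
```

>>> {"method": "jog_arm", "body": {
  "targets": [
    {"dx": 0.002,"dy": 0.00045,"dz": 0,"rx": 0,"ry": 0,"rz": 0},
    {"dx": 0.003,"dy": 0.0007,"dz": 0,"rx": 0,"ry": 0,"rz": 0},
    {"dx": 0.003,"dy": 0.0007,"dz": 0,"rx": 0,"ry": 0,"rz": 0}
  ]
}}

```text
t: 17.52
ee_pos: [561.5, -37.0, 57.2]
tcp_rot: [2.453, -1.961, -0.001]
ft_force: [-2.7, -0.5, 0.9]
width: 0.9
```

The wedge has started to jam. I'll go in small steps from here.

>>> {"method": "jog_arm", "body": {
  "targets": [
    {"dx": 0.001,"dy": 0.0002,"dz": 0,"rx": 0,"ry": 0,"rz": 0},
    {"dx": 0.001,"dy": 0.0002,"dz": 0,"rx": 0,"ry": 0,"rz": 0},
    {"dx": 0.001,"dy": 0.0002,"dz": 0,"rx": 0,"ry": 0,"rz": 0}
  ]
}}

```text
t: 17.9
ee_pos: [562.3, -36.8, 57.1]
tcp_rot: [2.453, -1.961, -0.001]
ft_force: [-4.4, -1.6, 1.7]
width: 0.4
```

>>> {"method": "jog_arm", "body": {
  "targets": [
    {"dx": 0.001,"dy": 0.0002,"dz": 0,"rx": 0,"ry": 0,"rz": 0},
    {"dx": 0.001,"dy": 0.0002,"dz": 0,"rx": 0,"ry": 0,"rz": 0},
    {"dx": 0.001,"dy": 0.0002,"dz": 0,"rx": 0,"ry": 0,"rz": 0}
  ]
}}

```text
t: 18.27
ee_pos: [563.1, -36.6, 57.0]
tcp_rot: [2.453, -1.961, -0.002]
ft_force: [-5.4, -1.1, 2.4]
width: 0.6
```

>>> {"method": "jog_arm", "body": {
  "targets": [
    {"dx": 0.001,"dy": 0.0002,"dz": 0,"rx": 0,"ry": 0,"rz": 0},
    {"dx": 0.001,"dy": 0.0002,"dz": 0,"rx": 0,"ry": 0,"rz": 0},
    {"dx": 0.001,"dy": 0.0002,"dz": 0,"rx": 0,"ry": 0,"rz": 0}
  ]
}}

```text
t: 18.65
ee_pos: [563.6, -36.4, 56.9]
tcp_rot: [2.453, -1.961, -0.003]
ft_force: [-7.7, -2.6, 2.1]
width: 0.4
```

>>> {"method": "jog_arm", "body": {
  "targets": [
    {"dx": 0.0015,"dy": 0.0003,"dz": 0,"rx": 0,"ry": 0,"rz": 0},
    {"dx": 0.0015,"dy": 0.0003,"dz": 0,"rx": 0,"ry": 0,"rz": 0},
    {"dx": 0.0015,"dy": 0.0003,"dz": 0,"rx": 0,"ry": 0,"rz": 0}
  ]
}}

```text
t: 19.02
ee_pos: [564.6, -36.1, 56.8]
tcp_rot: [2.452, -1.96, -0.005]
ft_force: [-8.3, -2.4, 2.8]
width: 0.7
```

>>> {"method": "jog_arm", "body": {
  "targets": [
    {"dx": 0.001,"dy": 0.0002,"dz": 0,"rx": 0,"ry": 0,"rz": 0},
    {"dx": 0.001,"dy": 0.0002,"dz": 0,"rx": 0,"ry": 0,"rz": 0},
    {"dx": 0.001,"dy": 0.0002,"dz": 0,"rx": 0,"ry": 0,"rz": 0}
  ]
}}

```text
t: 19.4
ee_pos: [565.0, -36.0, 56.8]
tcp_rot: [2.452, -1.96, -0.006]
ft_force: [-8.3, -2.3, 4.6]
width: 0.6
```

>>> {"method": "jog_arm", "body": {
  "targets": [
    {"dx": 0.001,"dy": 0.0002,"dz": 0,"rx": 0,"ry": 0,"rz": 0},
    {"dx": 0.001,"dy": 0.0002,"dz": 0,"rx": 0,"ry": 0,"rz": 0},
    {"dx": 0.001,"dy": 0.0002,"dz": 0,"rx": 0,"ry": 0,"rz": 0}
  ]
}}

```text
t: 19.77
ee_pos: [565.6, -35.8, 56.7]
tcp_rot: [2.451, -1.959, -0.007]
ft_force: [-10.9, -3.3, 5.2]
width: 0.4
```

>>> {"method": "jog_arm", "body": {
  "targets": [
    {"dx": 0.001,"dy": 0.0002,"dz": 0.0004,"rx": 0,"ry": 0,"rz": 0},
    {"dx": 0.001,"dy": 0.0002,"dz": 0.0004,"rx": 0,"ry": 0,"rz": 0},
    {"dx": 0.001,"dy": 0.0002,"dz": 0.0004,"rx": 0,"ry": 0,"rz": 0}
  ]
}}

```text
t: 20.15
ee_pos: [565.8, -35.7, 56.7]
tcp_rot: [2.451, -1.959, -0.009]
ft_force: [-11.9, -3.5, 4.9]
width: 0.2
```

>>> {"method": "jog_arm", "body": {
  "targets": [
    {"dx": 0.001,"dy": 0.0002,"dz": 0.0003,"rx": 0,"ry": 0,"rz": 0},
    {"dx": 0.001,"dy": 0.0002,"dz": 0.0003,"rx": 0,"ry": 0,"rz": 0},
    {"dx": 0.001,"dy": 0.0002,"dz": 0.0003,"rx": 0,"ry": 0,"rz": 0}
  ]
}}

```text
t: 20.52
ee_pos: [566.2, -35.5, 56.7]
tcp_rot: [2.45, -1.958, -0.011]
ft_force: [-13.2, -3.5, 2.8]
width: 0.4
```

>>> {"method": "jog_arm", "body": {
  "targets": [
    {"dx": 0.001,"dy": 0.0002,"dz": 0.0002,"rx": 0,"ry": 0,"rz": 0},
    {"dx": 0.001,"dy": 0.0002,"dz": 0.0002,"rx": 0,"ry": 0,"rz": 0},
    {"dx": 0.001,"dy": 0.0002,"dz": 0.0002,"rx": 0,"ry": 0,"rz": 0}
  ]
}}

```text
t: 20.9
ee_pos: [566.6, -35.3, 56.7]
tcp_rot: [2.449, -1.958, -0.012]
ft_force: [-13.8, -3.9, 3.6]
width: 0.4
```

>>> {"method": "jog_arm", "body": {
  "targets": [
    {"dx": 0.001,"dy": 0.0002,"dz": 0.0002,"rx": 0,"ry": 0,"rz": 0},
    {"dx": 0.001,"dy": 0.0002,"dz": 0.0002,"rx": 0,"ry": 0,"rz": 0},
    {"dx": 0.001,"dy": 0.0002,"dz": 0.0002,"rx": 0,"ry": 0,"rz": 0}
  ]
}}

```text
t: 21.28
ee_pos: [567.0, -35.1, 56.6]
tcp_rot: [2.449, -1.957, -0.014]
ft_force: [-14.9, -4.7, 3.3]
width: 0.4
```

>>> {"method": "jog_arm", "body": {
  "targets": [
    {"dx": 0.0012,"dy": 0.0002,"dz": 0.0002,"rx": 0,"ry": 0,"rz": 0},
    {"dx": 0.0012,"dy": 0.0002,"dz": 0.0002,"rx": 0,"ry": 0,"rz": 0},
    {"dx": 0.0012,"dy": 0.0002,"dz": 0.0002,"rx": 0,"ry": 0,"rz": 0},
    {"dx": 0.0012,"dy": 0.0002,"dz": 0.0002,"rx": 0,"ry": 0,"rz": 0}
  ]
}}

```text
t: 21.78
ee_pos: [567.5, -34.9, 56.6]
tcp_rot: [2.448, -1.956, -0.016]
ft_force: [-15.9, -4.9, 2.6]
width: 0.8
```

>>> {"method": "jog_arm", "body": {
  "targets": [
    {"dx": 0,"dy": 0,"dz": 0,"rx": 0,"ry": 0,"rz": 0}
  ]
}}

```text
t: 21.9
ee_pos: [567.5, -34.9, 56.6]
tcp_rot: [2.448, -1.956, -0.016]
ft_force: [-16.9, -5.2, 2.4]
width: 0.3
```

>>> {"method": "jog_arm", "body": {
  "targets": [
    {"dx": 0,"dy": 0,"dz": 0,"rx": 0,"ry": 0,"rz": 0}
  ]
}}

```text
t: 22.02
ee_pos: [567.5, -34.9, 56.6]
tcp_rot: [2.448, -1.956, -0.016]
ft_force: [-16.8, -5.8, 3.6]
width: 0.1
```

The push is about 17.4 N, in the middle of the 15 to 20 N range. I'll back off slowly, straight back, then go up and look.

>>> {"method": "jog_arm", "body": {
  "targets": [
    {"dx": -0.002,"dy": -0.00045,"dz": 0,"rx": 0,"ry": 0,"rz": 0},
    {"dx": -0.004,"dy": -0.0009,"dz": 0,"rx": 0,"ry": 0,"rz": 0},
    {"dx": -0.007,"dy": -0.0016,"dz": 0,"rx": 0,"ry": 0,"rz": 0},
    {"dx": -0.01,"dy": -0.00225,"dz": 0,"rx": 0,"ry": 0,"rz": 0},
    {"dx": -0.015,"dy": -0.0034,"dz": 0,"rx": 0,"ry": 0,"rz": 0},
    {"dx": -0.025,"dy": -0.0056,"dz": 0,"rx": 0,"ry": 0,"rz": 0},
    {"dx": -0.045,"dy": -0.01,"dz": 0,"rx": 0,"ry": 0,"rz": 0},
    {"dx": -0.075,"dy": -0.017,"dz": 0.01,"rx": 0,"ry": 0,"rz": 0},
    {"dx": -0.085,"dy": -0.019,"dz": 0.05,"rx": 0,"ry": 0,"rz": 0},
    {"dx": -0.085,"dy": -0.019,"dz": 0.07,"rx": 0,"ry": 0,"rz": 0},
    {"dx": -0.085,"dy": -0.019,"dz": 0.07,"rx": 0,"ry": 0,"rz": 0},
    {"dx": -0.085,"dy": -0.019,"dz": 0.07,"rx": 0,"ry": 0,"rz": 0}
  ]
}}

```text
t: 23.52
ee_pos: [487.9, -53.6, 127.8]
tcp_rot: [2.453, -1.962, -0.001]
ft_force: [-0.6, -0.4, 0.2]
width: 0.7
```

Run:
```python
from h import *
from workcell import arm
import pickle
st=arm.read_state();print(st['t'],st['ee_pos'],st['ft_force'])
c=arm.get_calibration('wrist');pickle.dump(c,open('w5.pkl','wb'))
im=arm.snapshot('wrist');s=arm.snapshot('scene');t=arm.snapshot('top')
cv2.imwrite('pics/w5.png',im);cv2.imwrite('pics/t5.png',t);cv2.imwrite('pics/s5.png',s)
z=cv2.resize(s[170:300,280:400],None,fx=3,fy=3,interpolation=cv2.INTER_CUBIC)
z=cv2.copyMakeBorder(z,0,10,0,0,cv2.BORDER_CONSTANT)
cv2.imwrite('pics/z11.png',np.hstack([z,im[:,140:500]]))
```

```text
23.525 [487.85112642 -53.58250061 127.79572907] [-0.58676818 -0.43018273  0.22237296]
```

View pics/z11.png

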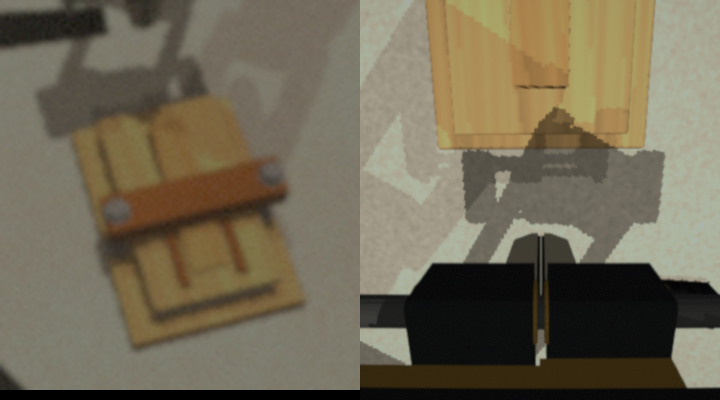

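View pics/t5.png

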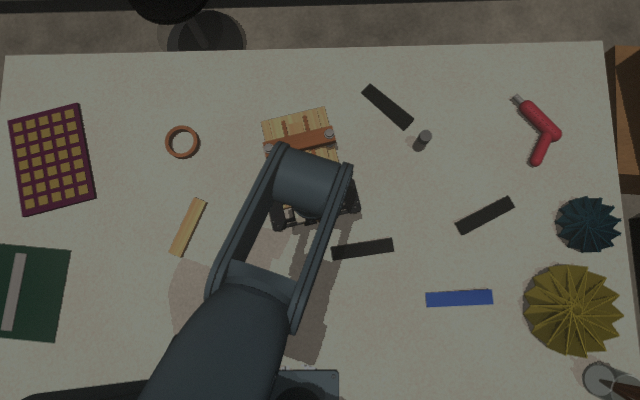

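Run:
```python
from h import *
from workcell import arm
import pickle
c=pickle.load(open('w5.pkl','rb'));cs=arm.get_calibration('scene')
O=np.array([649.5,-17.]);a=np.radians(12.7);M=np.array([[np.cos(a),np.sin(a)],[-np.sin(a),np.cos(a)]])
P=lambda X:((X[:,:2]-O)@M.T).round(1).tolist()
print('thick lower edge',P(plane(c,[[140+516,87.5],[140+568,87.5]] -np.array([360,0]),[54,54])),'upper',P(plane(c,[[296,86],[348,86]],[81,81])))
print('far edge',P(plane(c,[[153+140-0,5],[348,5]],[70,70])))
f=lambda p:np.array(p)/3+[280-.3,170-.3]
print('tip scene',P(plane(cs,f([[194,273],[228,265]]),[59.5]*2)))
s=cv2.imread('pics/s5.png')
cv2.imwrite('pics/z12.png',cv2.resize(s[215:290,310:385],None,fx=8,fy=8,interpolation=cv2.INTER_CUBIC))
st=arm.read_state();print(st['t'],st['dq'].round(3))
```

```text
thick lower edge [[-74.1, 16.6], [-74.1, -20.6]] upper [[-75.1, 14.6], [-75.1, -18.4]]
far edge [[-25.9, 16.4], [-25.9, -18.2]]
tip scene [[87.7, -15.3], [88.1, 19.0]]
23.675 [ 0.001  0.001 -0.007 -0.001  0.003 -0.001]
```

View pics/z12.png

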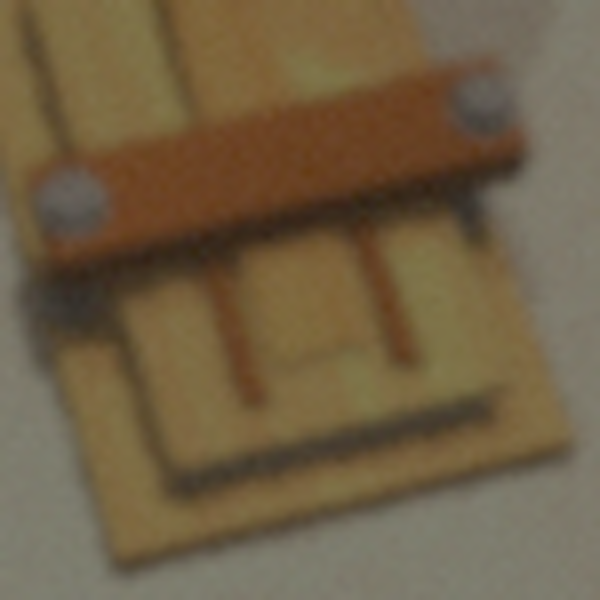

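The wedge has not slipped back: its thick end is at -75, where the push left it. Its tip is about 85 mm past the bar's near edge and centred between the strips. The strip, tape and glue are where they were at the start. Handing in.

Run:
```python
from workcell import arm
print(arm.sign_off())
```

```text
the job is handed in; nothing more can be done
None
```

The wedge is jammed in the press and let go, and the job is handed in at about 23.7 s; `sign_off` gave no verdict. I gripped the wedge on the right of the press, set its tip under the bar and released it. Then I pushed on its thick end with the shut fingers until the push held steady at about 17.4 N.

**Last checks:**
- **Position:** after backing off, the wedge had not slipped. Its tip is about 85 mm past the bar's near edge, within about 2 mm of the lane's middle and straight along it.
- **Contact:** the gripper is clear, with the wrist force near zero.
- **Bystanders:** the strip, tape core and glue stick look the same in the top view as at the start.

**What I could not confirm or what disagreed:**
- **Pressing force:** I could not measure the force on the bar directly. From the push it should be about 12 to 17 N while pushing.
- **Press position:** the cameras differed by about 4 mm on where the press lies along the lane. This does not matter for the result.
- **Vertical force:** during the push the fingers also pressed the wedge's thick end down with up to about 5 N, which I reduced to about 3 N.
- **Refused move:** the first move call was refused because some values were left out, and nothing moved.

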